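Hang the ring carrier on the load rail

ROBOT

A 6-joint arm with a two-finger parallel gripper is mounted at the origin on a cart in front of the work surface, level with it; the furniture and walls round the work are solid. World frame = base frame: x ahead of the robot, y to its left, z up, the work surface at z = 0. Lengths are in m, angles in rad, forces in N, time in s.
With the tool pointing down it reaches from about 0.375 to 0.925 m from the base axis. Payload 5.7 kg.
Tool frame: the origin (TCP) lies on the centre line of the jaws, within the pads' length; the fingertips stand 17 mm ahead of it and the grasp point (between the pads) lies 2 mm behind it; z points along the fingers, y is the line along which they close (so a half turn about z gives the same grasp; the last joint's range is limited). The gripper opens to 88 mm and grips with 3 to 60 N. Pads are 20 mm wide; open, the fingers measure 115 mm over their backs; the gripper's body (75 mm by 178 mm) begins 61 mm behind the grasp point.
Start: joints at [-1.342, 0.359, 1.51, -0, 1.272, -0.115], TCP at [0.202, -0.565, 0.24] pointing down, gripper open.
Joint ranges: [-2.97, 2.97], [-1.01, 2.36], [0.21, 2.38], [-0.96, 4.11], [0.2, 2.71], [-2.98, 2.98]. Speed limits (rad/s): [2.39, 2.39, 3.14, 3.14, 3.14, 3.14].

INTERFACE

Orientations are given as a unit quaternion [w, x, y, z].
In Python, from rig import sensors, eyes, sign_off gives the robot as it stands. The module is installed in compiled form; this text tells all that it offers.
- The arm moves only by the shell command python3 -m creep 'ROWS'. ROWS is JSON, a list of rows, each an object with "delta_pos": the shift along the tool's x, y, z in cm, a list of three; "delta_rot": the turn, a rotation vector about the tool's x, y, z in degrees, a list of three; "grip": the finger opening in cm, from 0 to 8.78. A call has 1 to 20 rows; each row shifts and turns the commanded pose from where the row before left it, along the tool's axes as they then stand; what a row does not reach is not made up. A row lasts 1/8 s, in which the tool goes at most 62.5 mm and 10.7 degrees, less where a joint would pass 70% of its speed; a pose out of reach is approached as far as the arm can. A call with a gripper value outside its range is refused whole. The fingers move at their own pace and stop on an object; the grip force is fixed at half the most. Time passes only in rows, so rows that do not move let the fingers close. It gives the time, the measured TCP pose, the force, the opening and the grip force at its end, in the units of the state.
- sensors.read_state(): the state, without advancing time (a new reading comes with each control period).
- eyes.grab_frame(name): name is "side" or "top" or "wrist"; returns a dict with "color" (420x560x3 uint8, blue, green, red), "camera_matrix" (3x3 intrinsics, pixels), "k1" (the pictures are not rectified: a ray, as slopes to the right and down, at radius r is drawn at 1 + k1 r^2 times it, then the intrinsics apply), "extrinsics" (4x4, takes a point from camera to world coordinates); the wrist camera has in their place "tool_from_camera" (4x4, takes a point from camera to tool coordinates, whose origin is the TCP and whose axes are the flange's). Camera axes: x right, y down, z forward; pixel columns grow to the right and rows downward; lengths in m; the calibration is good to about 2 mm. A picture is of the moment at which its call begins: read the wrist's pose just before it. There is no depth.
- sign_off(): hands the job in; it is judged then, once.
Trained networks look in the newest picture that a camera, given by its name, has taken for a name from the list of things; names that differ only in an ending like _2 or _b are one class to them, and where a whole thing is asked for, a point or a joint stands for the part that bears it (a point fixed in the world has none). Each returns a list of dicts, best first, with "p" (0 to 1); they miss things now and then, are a little off and sometimes report something else, mostly with a low value. They report only what shows in the picture. A call takes as long as a camera call.
- eyes.find_in(thing, camera): "extent" ([left, top, right, bottom] as shares, 0 to 1, of the picture: columns of its width, rows of its height, round what is visible of it).
- eyes.trace(thing, camera): "region" (420x560 bool, what is visible of it) and "extent" ([left, top, right, bottom] as shares, 0 to 1, of the picture: columns of its width, rows of its height, round what is visible of it).
The state is a dict: "time_s": time; "q": joint angles; "joint_velocities": joint speeds; "tau": joint torques, N m; "position": TCP position; "orientation": TCP orientation; "ft_force": force on the tool from outside, world axes, zero at the start; "torque": the same for the moment, N m; "gripper_width": opening from 0.0 (shut) to 1.0 (fully open); "gripper_force": force on a finger pad.
Only numpy, scipy, OpenCV 4.12 (cv2) and the standard library are available. Lean on these libraries where they do the work, as an engineer would, in place of code of your own. Each camera call takes 0.05 s, during which the arm holds its last target. There are 200 camera calls.

TASK

Pick up the steel ring carrier by its black grip block, lift it over the front lip of the aluminium load rail, and lower it gently, without dropping or forcing it, in the part of the rail without the keeper until it bears on the rail floor behind the lip. Then slide it along the rail, under the keeper, until it rests fully against the steel stop bar, let go and leave it seated there; never press it on the rail or the stop with more than 18 N. Leave the other things on the bench alone.

Things in the scene. Friction and masses are not known exactly. Their poses are not given: they have to be found in the camera images.
- carrier_grip (a point): Centre of the ring carrier's black upright grip block, 16 (x) x 24 (y) x 52 mm (z); take it across the 24 mm. The block's top is 26 mm above this point, the carrier's underside 74 mm below. Below the block is a steel body 50 mm long in y, 48 mm high. Carrier x points from apron to shoe, at the start roughly as the rack's x; z up.
- carrier: Steel ring carrier, loose, 0.2 to 0.4 kg, stands upright on the bench; origin on its underside. An upside-down U that straddles the rail's lip: in its own x an apron -37 to -32 mm (rings on pegs stand out 12 mm before it), a slot 36 mm high -32 to -13 mm, a shoe -13 to +2 mm and at its foot a toe 8 mm high to +13 mm. carrier_grip is at x = -8 mm.
- rack: Fixed load rack, base 85 x 214 x 10 mm. Origin on the bench under the middle of the rail; y along the rail, x from the lip (robot's side) to the back, z up. Aluminium rail: floor 34 mm wide (x -17 to +17 mm), y -85 to +85 mm, end plates, front lip 4 mm thick and 16 mm above the floor, back wall 15 mm. Rightly seated, carrier x is rack x and carrier_grip at rack x = -8 mm (4 mm play either way).
- rail_entry (a point): Middle of the rail's open part (rack y 0 to +85 mm, free from above), where the middle of the carrier goes in; at rack x = 0, y = +43 mm, 60 mm above the bench. The rail's height on its slotted posts differs every time and is not given: its floor lies 0 to 20 mm above this point and must be found by touch. On rubber buffers it gives 0.8 mm for every 10 N. Press with less than 18 N. Axes as the rack's.
- keeper_start (a point): Where the keeper begins (rack x = 0, y = 0, 60 mm above the bench). From here to rack y = -85 mm a strip 4 mm thick reaches forward from the back wall to rack x = +7 mm, its underside 11 mm above the rail floor: the carrier's 8 mm toe passes under it only when the carrier is down on the floor. Axes as the rack's.
- stop_face (a point): Middle of the contact face of the steel stop bar, 102 mm above the bench (bar 12 mm high), axes as the rack's; the face looks along +y. The bar crosses over the rail from behind, is clamped elsewhere along y each time and gives 1 mm for every 5 N. With the carrier's end face against it, carrier_grip is 25 mm further along the rack's +y than this point.
- steel_block: Bystander: drilled steel block, 38 x 48 x 20 mm, with two thumbscrews (behind the rack a fixed tube lamp hangs across the bench: lower side 0.36 m up, world x from 0.67 m on); origin under its centre. To be left where it is.
- small_crate: Bystander: little closed wooden box, 46 x 90 x 34 mm; origin under its centre. To be left where it is.
- wood_block: Bystander: pair of hardwood wedges side by side, 51 x 48 x 42 mm (behind it is a fixed round two-tier spool stand, about 0.37 m high and 0.1 m in radius round world x = 0.55, y = -0.465 m: keep the arm clear of it); origin under its centre. To be left where it is.

How it is judged:
On the way:
1. the carrier bears on the rail floor behind the lip, in the open part before the keeper (x of carrier_grip in the frame of rack between -0.0145 and -0.0015 m and z of carrier_grip in the frame of rack between 0.126 and 0.158 m and angle between carrier_grip's own z axis and vertical below 0.1 rad and contact force between carrier and rack above 0.5 N and y of carrier_grip in the frame of rack above 0.022 m), for 0.2 s.
At the end, for the whole second after the job is handed in: The carrier is released and at rest on the rail floor behind the lip: carrier_grip at rack x -14.5 to -1.5 mm, 126 to 158 mm up, bearing on the rack (over 0.5 N), upright within 0.10 rad, square to the rack within 0.12 rad, its end face within 3 mm of the stop bar (x of carrier_grip in the frame of rack between -0.0145 and -0.0015 m and z of carrier_grip in the frame of rack between 0.126 and 0.158 m and angle between carrier_grip's own z axis and vertical below 0.1 rad and contact force between carrier and rack above 0.5 N and y of carrier_grip in the frame of stop_face between 0.019 and 0.028 m and angle between the x axis of carrier_grip and the x axis of rack, either way round below 0.12 rad and linear speed of carrier below 0.01 m/s and contact force between the fingers and carrier below 0.05 N); the robot touches nothing.
It fails at once if the carrier is pressed against the rack (rail or stop) with more than 18 N (contact force between carrier and rack above 18 N).
It fails at once if the carrier is dropped (faster than 0.3 m/s while the fingers do not touch it) (linear speed of carrier above 0.3 m/s and contact force between the fingers and carrier below 0.01 N).
It fails at once if the arm or the fingers push the rack with more than 30 N (contact force between any of the arm, the fingers and rack above 30 N).
It fails at once if a bystander (steel block, wooden box or wedges) is moved by more than 20 mm (distance of any of steel_block, small_crate, wood_block from where it was at the start of the episode above 0.02 m).
It also fails if it takes over 48 s, if anything falls off the work surface, if the arm or the gripper's body presses on something with over 40 N, if the wrist force passes 120 N, or if a joint passes its speed limit or range.

## Working session

There is one attempt and no reset: what is moved stays moved. The work goes in short steps, Python scripts to look and compute and a shell command to move; the robot and the scene stay as the last step left them, time stands still between calls to the robot, and variables do not carry over. Pictures are saved under pics/ and viewed, at most 13 in all, crops included, and the job is handed in when it is done.

```bash
mkdir -p pics; cat > h.py <<'E'
import numpy as np, cv2
from rig import sensors, eyes
from scipy.spatial.transform import Rotation as R
def T():
    s=sensors.read_state(); M=np.eye(4); q=s["orientation"]
    M[:3,:3]=R.from_quat([q[1],q[2],q[3],q[0]]).as_matrix(); M[:3,3]=s["position"]; return M
def grab(n):
    t=T(); f=eyes.grab_frame(n)
    f["E"]=t@np.array(f["tool_from_camera"]) if n=="wrist" else np.array(f["extrinsics"])
    f["K"]=np.array(f["camera_matrix"]); return f
def ray(f,u,v):
    K=f["K"]; d=np.array([(u-K[0,2])/K[0,0],(v-K[1,2])/K[1,1]]); x=d.copy()
    for _ in range(20): x=d/(1+f["k1"]*(x@x))
    r=f["E"][:3,:3]@np.array([x[0],x[1],1]); return f["E"][:3,3],r
def onz(f,u,v,z):
    o,r=ray(f,u,v); return o+r*(z-o[2])/r[2]
def proj(f,P):
    p=np.linalg.inv(f["E"])@np.append(P,1); x=p[:2]/p[2]; x=x*(1+f["k1"]*(x@x)); return f["K"][:2,:2]@x+f["K"][:2,2]
def st():
    s=sensors.read_state(); print({k:np.round(s[k],4).tolist() for k in ("time_s","q","position","orientation","ft_force","gripper_width")})
E
python3 - <<'E'
from h import *
st()
for n in ("side","top"):
    f=grab(n); cv2.imwrite(f"pics/{n}0.png",f["color"]); print(n,np.round(f["E"],3).tolist(),f["K"].tolist(),f["k1"])
    for t in ("carrier","carrier_grip","rack","stop_face","steel_block","small_crate","wood_block"):
        for d in eyes.find_in(t,n)[:2]: 
            e=np.array(d["extent"])*[560,420,560,420]; print(n,t,round(d["p"],2),e.round(0))
E
```

```text
{'time_s': 0.0, 'q': [-1.3421, 0.3595, 1.5114, -0.0, 1.2725, -0.1151], 'position': [0.2021, -0.5642, 0.2388], 'orientation': [-0.0009, 0.9853, 0.1711, -0.0001], 'ft_force': [0.2406, 0.0691, -0.2679], 'gripper_width': 1.0004}
side [[0.926, -0.149, 0.347, 0.143], [-0.377, -0.383, 0.843, -1.008], [0.007, -0.912, -0.411, 0.542], [0.0, 0.0, 0.0, 1.0]] [[455.97687528832955, 0.0, 285.7106476235768], [0.0, 455.97687528832955, 208.36405170212004], [0.0, 0.0, 1.0]] -0.1285001013093467
side carrier 0.81 [296. 238. 319. 264.]
side carrier_grip 0.98 [294. 232. 318. 265.]
side carrier_grip 0.5 [261. 193. 351. 253.]
side rack 0.84 [258. 190. 346. 253.]
side stop_face 0.44 [321. 192. 342. 211.]
side steel_block 0.62 [267. 240. 286. 254.]
side small_crate 0.63 [235. 197. 263. 207.]
side small_crate 0.57 [325. 193. 341. 215.]
top [[-0.011, -0.998, 0.054, 0.454], [-1.0, 0.012, 0.026, -0.092], [-0.027, -0.054, -0.998, 1.364], [0.0, 0.0, 0.0, 1.0]] [[467.32197132767425, 0.0, 283.85191716778263], [0.0, 467.32197132767425, 208.47828353180742], [0.0, 0.0, 1.0]] -0.07659423337187737
top carrier_grip 0.78 [336. 203. 362. 231.]
top carrier_grip 0.71 [294. 220. 319. 237.]
top rack 0.73 [255. 153. 323. 229.]
top stop_face 0.52 [293. 151. 313. 180.]
top steel_block 0.61 [296. 219. 315. 236.]
top small_crate 0.86 [196. 202. 213. 225.]
top wood_block 0.7 [377. 225. 403. 247.]
top wood_block 0.68 [256. 155. 324. 232.]
```

```bash
python3 - <<'E'
import cv2
t=cv2.imread("pics/top0.png")[130:270,180:420]; s=cv2.imread("pics/side0.png")[170:290,210:390]
t=cv2.resize(t,(798,465),interpolation=2); cv2.imwrite("pics/t1.png",t)
cv2.imwrite("pics/s1.png",cv2.resize(s,(800,533),interpolation=2))
E
```

```text
(no output)
```

View pics/t1.png

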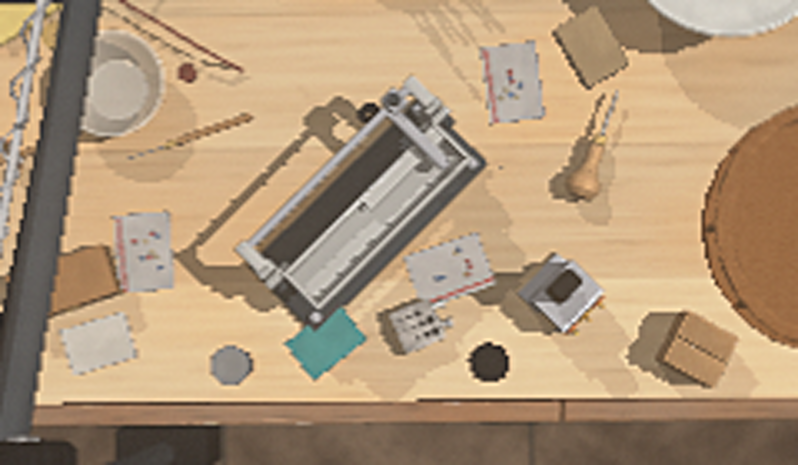

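View pics/s1.png

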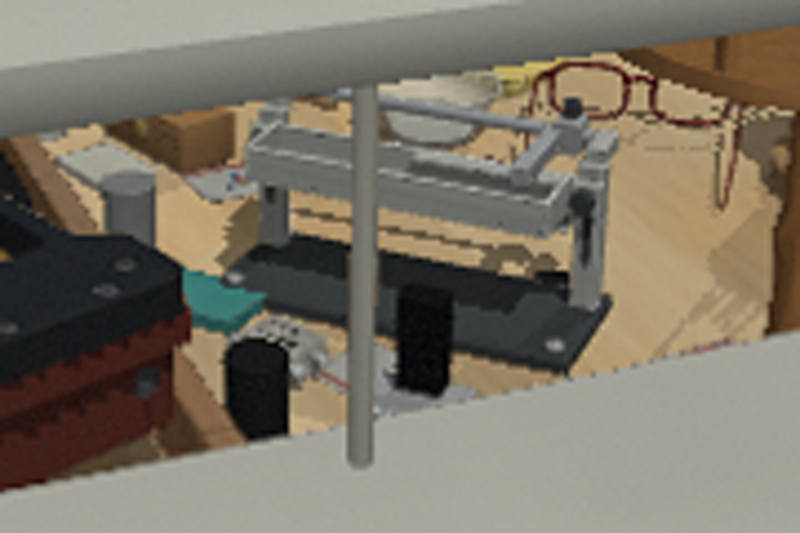

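The top view shows the carrier grip's top at about pixel (350,216). The rail runs diagonally, with the stop bar at its upper right end (~(309,172)) and the open half at its lower left. The side view confirms the lip faces the robot and the right side.

```bash
python3 - <<'E'
from h import *
f=grab("top")
z=lambda a,b:(180+a/3.325,130+b/3.32)
for n,a,b,h in (("grip top",566,285,.1),("base near corner low",315,322,.01),("base right corner",485,160,.01),("plate low mid",272,275,.09),("plate up mid",430,110,.09),("stop bar mid",432,142,.108),("keeper start",362,207,.085),("steel",415,325,.03),("cyl",490,360,.06),("wood",697,350,.04)):
    print(n,onz(f,*z(a,b),h).round(3))
for t in("carrier_grip","rack","carrier"):
  for d in eyes.trace(t,"top")[:2]:
    m=d["region"].astype(np.uint8); c=max(cv2.findContours(m,0,2)[0],key=cv2.contourArea); print(t,d["p"],cv2.minAreaRect(c), m.sum())
E
```

```text
grip top [ 0.501 -0.238  0.1  ]
base near corner low [ 0.475 -0.029  0.01 ]
base right corner [ 0.615 -0.18   0.01 ]
plate low mid [0.513 0.002 0.09 ]
plate up mid [ 0.648 -0.13   0.09 ]
stop bar mid [ 0.619 -0.131  0.108]
keeper start [ 0.568 -0.073  0.085]
steel [ 0.471 -0.116  0.03 ]
cyl [ 0.441 -0.178  0.06 ]
wood [ 0.447 -0.355  0.04 ]
carrier_grip 0.59 ((349.0, 218.0), (19.79899024963379, 18.384775161743164), 45.0) 351
rack 0.91 ((288.0000305175781, 191.50001525878906), (36.062442779541016, 77.07463836669922), 45.0) 2457
carrier 0.62 ((349.0, 218.0), (19.79899024963379, 19.798988342285156), 45.0) 370
```

```bash
cat >> h.py <<'E'
def plan(P,yaw=None):
    "tool-frame shift (cm) and tool z turn (deg) to reach P with tool y at yaw (deg, mod 180), tool vertical"
    M=T(); d=M[:3,:3].T@(np.array(P)-M[:3,3])*100; r=0
    if yaw is not None:
        c=np.degrees(np.arctan2(M[1,1],M[0,1])); r=-((yaw-c+90)%180-90)
    print("pos",M[:3,3].round(4),"yaw",np.degrees(np.arctan2(M[1,1],M[0,1])).round(2),"tilt",np.round(M[:3,2],4),"shift cm",d.round(2),"|",np.linalg.norm(d).round(1),"turn z",round(r,1))
E
python3 - <<'E'
from h import *
f=grab("wrist"); print(np.round(f["tool_from_camera"],3).tolist())
plan([.43,-.27,.30],135)
E
```

```text
[[-0.001, -0.967, -0.255, 0.069], [1.0, -0.001, -0.0, 0.0], [-0.0, -0.255, 0.967, -0.144], [0.0, 0.0, 0.0, 1.0]]
pos [ 0.2022 -0.5649  0.2396] yaw -70.3 tilt [-0.e+00  1.e-04 -1.e+00] shift cm [ 31.38 -20.08  -6.04] | 37.7 turn z -25.3
```

```bash
python3 -m creep '[{"delta_pos":[3.65,-2.85,-0.3],"delta_rot":[0,0,0],"grip":8.78},{"delta_pos":[3.65,-2.85,-0.3],"delta_rot":[0,0,0],"grip":8.78},{"delta_pos":[3.65,-2.85,-0.3],"delta_rot":[0,0,0],"grip":8.78},{"delta_pos":[3.65,-2.85,-0.3],"delta_rot":[0,0,0],"grip":8.78},{"delta_pos":[3.65,-2.85,-0.3],"delta_rot":[0,0,0],"grip":8.78},{"delta_pos":[3.65,-2.85,-0.3],"delta_rot":[0,0,0],"grip":8.78},{"delta_pos":[4.2,-0.9,0],"delta_rot":[0,0,0],"grip":8.78},{"delta_pos":[4.2,-0.9,0],"delta_rot":[0,0,0],"grip":8.78},{"delta_pos":[4.2,-0.9,0],"delta_rot":[0,0,0],"grip":8.78},{"delta_pos":[4.2,-0.9,0],"delta_rot":[0,0,0],"grip":8.78},{"delta_pos":[0,0,0],"delta_rot":[0,0,-8.4],"grip":8.78},{"delta_pos":[0,0,0],"delta_rot":[0,0,-8.4],"grip":8.78},{"delta_pos":[0,0,0],"delta_rot":[0,0,-8.5],"grip":8.78},{"delta_pos":[0,0,0],"delta_rot":[0,0,0],"grip":8.78},{"delta_pos":[0,0,0],"delta_rot":[0,0,0],"grip":8.78}]'
python3 - <<'E'
from h import *
plan([.5,-.24,.2],135)
f=grab("wrist"); cv2.imwrite("pics/w1.png",f["color"]); 
import pickle; pickle.dump(f,open("w1.pkl","wb"))
for t in("carrier_grip",):
  for d in eyes.trace(t,"wrist")[:2]:
    m=d["region"].astype(np.uint8); c=max(cv2.findContours(m,0,2)[0],key=cv2.contourArea); print(t,d["p"],cv2.minAreaRect(c), np.array(d["extent"])*[560,420,560,420])
E
```

```text
time_s: 2.92
position: [0.4968, -0.2396, 0.2577]
orientation: [-0.0, 0.924, 0.381, 0.0]
ft_force: [0.1, 0.4, 0.0]
gripper_width: 1.003
gripper_force: 0.0
pos [ 0.4968 -0.2396  0.2577] yaw -45.17 tilt [ 0.e+00  1.e-04 -1.e+00] shift cm [0.2  0.26 5.77] | 5.8 turn z -0.2
carrier_grip 0.92 ((282.5, 178.5), (57.0, 49.0), 90.0) [260.792 148.218 304.472 207.48 ]
```

View pics/w1.png

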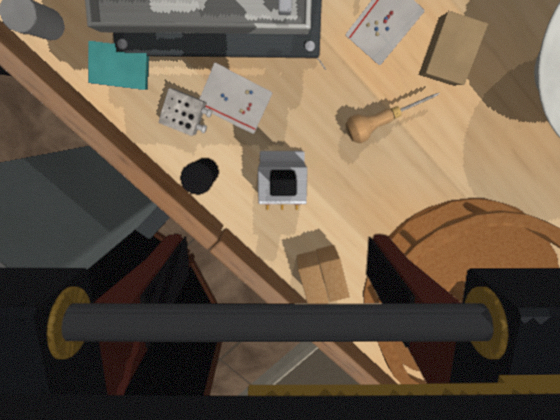

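The wrist view shows the grip's top at (283,182), squared with the image. The rack base's front edge runs from about (118,53) to (318,55). The gripper is already nearly aligned with both.

```bash
python3 - <<'E'
from h import *; import pickle
f=pickle.load(open("w1.pkl","rb"))
g=f["color"]; c=g[140:215,240:325]; m=(c.max(2)<45).astype(np.uint8); m=cv2.morphologyEx(m,cv2.MORPH_OPEN,np.ones((3,3),np.uint8))
n,l,s,ce=cv2.connectedComponentsWithStats(m); print(s[1:],ce[1:]+[240,140])
for a in ((270.5,182),(296,182),(283,171),(283,194)): print(onz(f,*a,.1).round(4))
for a,b in (((118,54),(318,56)),): 
  A,B=onz(f,*a,.01),onz(f,*b,.01); print(A,B,np.linalg.norm(A-B),np.degrees(np.arctan2(*(B-A)[[1,0]])))
A,B=onz(f,259,153,.074),onz(f,304.5,153,.074);print(A,B,np.linalg.norm(A-B),np.degrees(np.arctan2(*(B-A)[[1,0]])))
cv2.imwrite("pics/w1z.png",cv2.resize(g[0:220,80:340],(780,660),interpolation=2)[:600])
E
```

```text
[[ 30  30  26  25 618]] [[282.63268608 182.13754045]]
[ 0.4984 -0.2301  0.1   ]
[ 0.5139 -0.2457  0.1   ]
[ 0.5128 -0.2309  0.1   ]
[ 0.4985 -0.2453  0.1   ]
[ 0.46944345 -0.03519592  0.01      ] [ 0.61325788 -0.18353145  0.01      ] 0.20660595158831116 -45.886597110552096
[ 0.50627135 -0.20681656  0.074     ] [ 0.53577868 -0.23654297  0.074     ] 0.041884871710765444 -45.21191463673776
```

View pics/w1z.png

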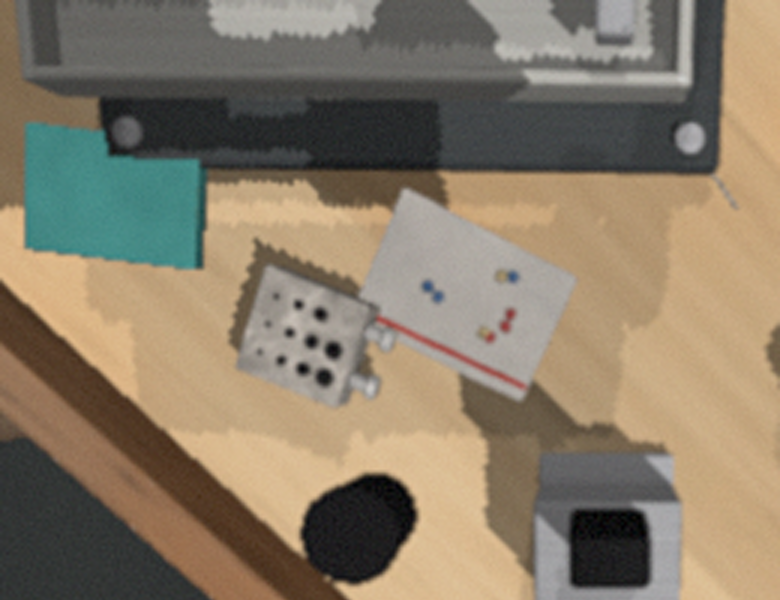

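```bash
python3 -m creep '[{"delta_pos":[0.42,0.52,2.2],"delta_rot":[0,0,0],"grip":6},{"delta_pos":[0,0,4],"delta_rot":[0,0,0],"grip":6},{"delta_pos":[0,0,4],"delta_rot":[0,0,0],"grip":6},{"delta_pos":[0,0,4],"delta_rot":[0,0,0],"grip":6},{"delta_pos":[0,0,3],"delta_rot":[0,0,0],"grip":6},{"delta_pos":[0,0,1],"delta_rot":[0,0,0],"grip":6},{"delta_pos":[0,0,0],"delta_rot":[0,0,0],"grip":6},{"delta_pos":[0,0,0],"delta_rot":[0,0,0],"grip":1.5},{"delta_pos":[0,0,0],"delta_rot":[0,0,0],"grip":1.5},{"delta_pos":[0,0,0],"delta_rot":[0,0,0],"grip":1.5},{"delta_pos":[0,0,0],"delta_rot":[0,0,0],"grip":1.5},{"delta_pos":[0,0,0],"delta_rot":[0,0,0],"grip":1.5}]'
python3 - <<'E'
from h import *
plan([.5,-.24,.2],-45.9)
f=grab("wrist"); cv2.imwrite("pics/w2.png",f["color"]); import pickle; pickle.dump(f,open("w2.pkl","wb"))
E
```

```text
time_s: 4.53
position: [0.5036, -0.2403, 0.076]
orientation: [0.0, 0.924, 0.383, 0.0]
ft_force: [-0.2, 1.0, 4.0]
gripper_width: 0.275
gripper_force: 30.0
pos [ 0.5036 -0.2403  0.076 ] yaw -45.0 tilt [ 4.e-04 -2.e-04 -1.e+00] shift cm [ -0.23  -0.27 -12.4 ] | 12.4 turn z 0.9
```

View pics/w2.png

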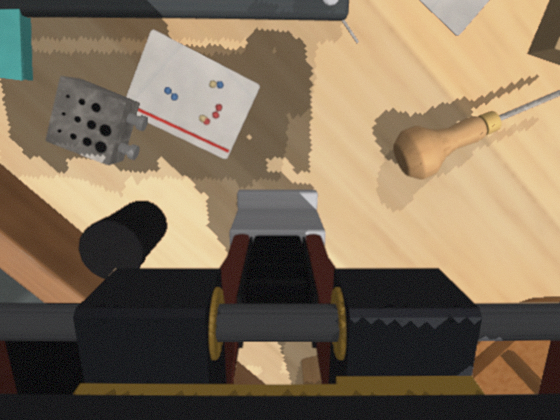

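The view shows the block held between the pads, with the body's front edge at row ~191. I'll check where the grip point sits in the tool, and compute the rack pose.

```bash
python3 - <<'E'
from h import *; import pickle
f=pickle.load(open("w2.pkl","rb")); M=T()
for n,dx,dy,z in (("toe bottom",.021,.025,0),("toe top",.021,.025,.008),("toe top L",.021,-.025,.008),("shoe top",.010,.025,.048),("shoe topL",.010,-.025,.048)):
    P=M[:3,3]+M[:3,0]*dx+M[:3,1]*dy; P[2]=z; print(n,proj(f,P).round(1))
cv2.imwrite("pics/w2z.png",cv2.resize(f["color"][170:290,190:350],(800,600),interpolation=2))
E
```

```text
toe bottom [316.3 187.1]
toe top [317.6 189.9]
toe top L [235.9 189.9]
shoe top [325.7 228. ]
shoe topL [227.8 228.1]
```

View pics/w2z.png

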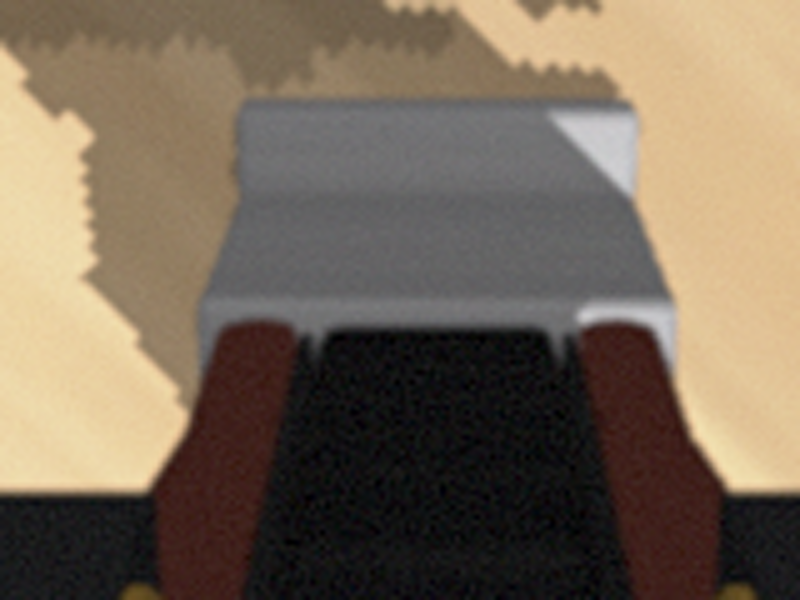

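```bash
python3 -m creep '[{"delta_pos":[0,0,-1],"delta_rot":[0,0,0],"grip":1.5},{"delta_pos":[0,0,-3],"delta_rot":[0,0,0],"grip":1.5},{"delta_pos":[0,0,-4],"delta_rot":[0,0,0],"grip":1.5},{"delta_pos":[0,0,-4],"delta_rot":[0,0,0],"grip":1.5},{"delta_pos":[1,-1.7,-3],"delta_rot":[0,0,0.7],"grip":1.5},{"delta_pos":[1.8,-2.5,0],"delta_rot":[0,0,0],"grip":1.5},{"delta_pos":[1.8,-2.5,0],"delta_rot":[0,0,0],"grip":1.5},{"delta_pos":[1.8,-2.5,0],"delta_rot":[0,0,0],"grip":1.5},{"delta_pos":[1.5,-2.3,0],"delta_rot":[0,0,0],"grip":1.5},{"delta_pos":[0,0,0],"delta_rot":[0,0,0],"grip":1.5},{"delta_pos":[0,0,0],"delta_rot":[0,0,0],"grip":1.5},{"delta_pos":[0,0,0],"delta_rot":[0,0,0],"grip":1.5}]'
python3 - <<'E'
from h import *
plan([.5,-.24,.2],-45.9)
f=grab("wrist"); import pickle; pickle.dump(f,open("w3.pkl","wb"))
cv2.imwrite("pics/w3.png",cv2.resize(f["color"],(800,600),interpolation=2))
E
```

```text
time_s: 6.08
position: [0.4797, -0.1037, 0.2257]
orientation: [0.0, 0.926, 0.377, 0.0]
ft_force: [0.4, 0.1, -3.2]
gripper_width: 0.271
gripper_force: 30.0
pos [ 0.4797 -0.1037  0.2257] yaw -45.75 tilt [ 2.e-04 -3.e-04 -1.e+00] shift cm [-8.06 11.18  2.58] | 14.0 turn z 0.2
```

View pics/w3.png

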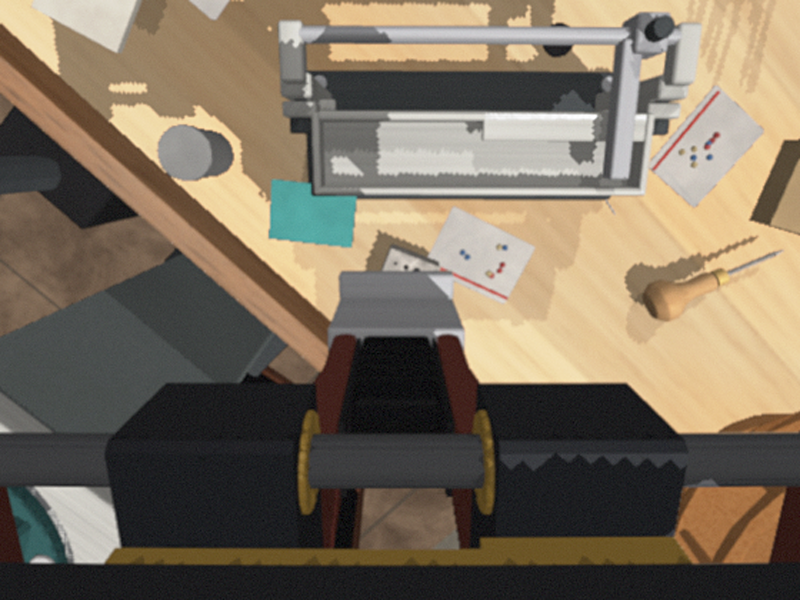

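View zoom.

```bash
python3 - <<'E'
import cv2,pickle
f=pickle.load(open("w3.pkl","rb"))
cv2.imwrite("pics/w3z.png",cv2.resize(f["color"][0:150,210:474],None,fx=3,fy=3,interpolation=2))
E
```

```text
(no output)
```

View pics/w3z.png

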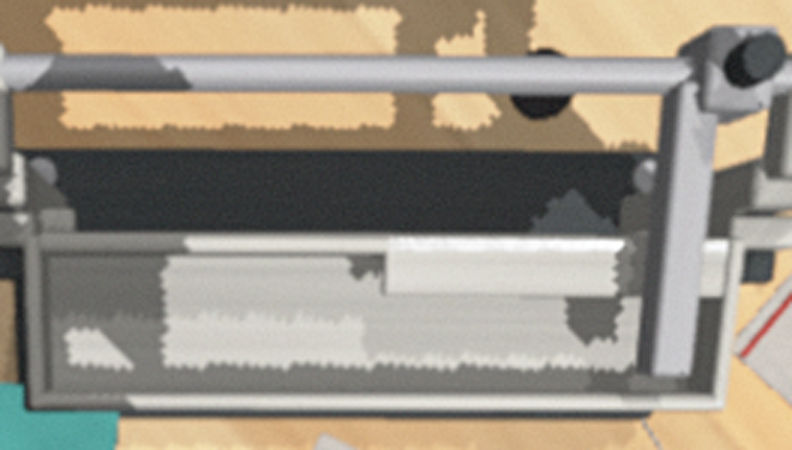

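```bash
cat > fit.py <<'E'
from h import *; import pickle
from scipy.optimize import least_squares
f=pickle.load(open("w3.pkl","rb"))
z=lambda a:np.array([210+a[0]/3,a[1]/3])
C=[((-17,85,16),(48,394)),((-17,-85,16),(716,394)),((17,85,15),(48,250)),((7,0,15),(386,295)),((-21,40,16),(200,408)),((-21,-40,16),(550,408))]
def W(p,P):
    c,s=np.cos(p[2]),np.sin(p[2]); x,y,zz=np.array(P)/1000
    return np.array([p[0]+c*x-s*y,p[1]+s*x+c*y,zz+(p[3] if P[2]<40 else 0)])
def res(p):
    o=[]
    for i,(P,u) in enumerate(C):
        d=proj(f,W(p,P))-z(u); o+= [d[1]] if i>3 else list(d)
    return np.array(o)
r=least_squares(res,[.58,-.064,.77,.07]); p=r.x
print("rack",p[:2].round(4),"x yaw",np.degrees(p[2]).round(2),"floor",p[3].round(4)); print(r.fun.round(1))
C_=np.linalg.inv(r.jac.T@r.jac)**.5 if 0 else np.sqrt(np.diag(np.linalg.inv(r.jac.T@r.jac))); print(C_)
np.save("rack.npy",p)
for u in ((655,370),(665,150)):
    w=onz(f,*z(u),.108); c,s=np.cos(p[2]),np.sin(p[2]); d=w[:2]-p[:2]; print("stop rack xy",c*d[0]+s*d[1],-s*d[0]+c*d[1])
w=onz(f,*z((638,370)),.096);d=w[:2]-p[:2]; print("stop low",c*d[0]+s*d[1],-s*d[0]+c*d[1])
yaw=np.degrees(p[2])-90
for P in ((-8,45),(-8,0)):
    q=W(p,(*P,225)); print(P,q.round(4)); plan(q,yaw)
E
python3 fit.py
```

```text
rack [ 0.5623 -0.0884] x yaw 44.1 floor 0.0779
[ 0.5 -0.7 -0.1 -0.  -0.8  0.6  0.4 -0.2 -0.   0.3]
[0.00034753 0.00036809 0.00470886 0.00145035]
stop rack xy -0.010620150405691586 -0.06286474059469246
stop rack xy 0.038821782950655706 -0.059949214285417635
stop low -0.011069827229585202 -0.06356653390158848
(-8, 45) [ 0.5252 -0.0617  0.225 ]
pos [ 0.4797 -0.1036  0.2257] yaw -45.75 tilt [ 1.e-04 -2.e-04 -1.e+00] shift cm [6.19 0.17 0.07] | 6.2 turn z 0.1
(-8, 0) [ 0.5565 -0.094   0.225 ]
pos [ 0.4797 -0.1036  0.2257] yaw -45.75 tilt [ 1.e-04 -2.e-04 -1.e+00] shift cm [6.18 4.67 0.07] | 7.7 turn z 0.1
```

```bash
python3 -m creep '[{"delta_pos":[2.2,0.1,0],"delta_rot":[0,0,0.1],"grip":1.5},{"delta_pos":[2.2,0.07,0],"delta_rot":[0,0,0],"grip":1.5},{"delta_pos":[1.85,0,0],"delta_rot":[0,0,0],"grip":1.5},{"delta_pos":[0,0,1],"delta_rot":[0,0,0],"grip":1.5},{"delta_pos":[0,0,1.5],"delta_rot":[0,0,0],"grip":1.5},{"delta_pos":[0,0,1.3],"delta_rot":[0,0,0],"grip":1.5},{"delta_pos":[0,0,0.6],"delta_rot":[0,0,0],"grip":1.5},{"delta_pos":[0,0,0],"delta_rot":[0,0,0],"grip":1.5},{"delta_pos":[0,0,0],"delta_rot":[0,0,0],"grip":1.5}]'
python3 - <<'E'
from h import *; import pickle
p=np.load("rack.npy"); M=T(); c,s=np.cos(p[2]),np.sin(p[2]); d=M[:2,3]-p[:2]; print("tcp in rack",c*d[0]+s*d[1],-s*d[0]+c*d[1]); st()
f=grab("wrist"); pickle.dump(f,open("w4.pkl","wb"))
cv2.imwrite("pics/w4.png",cv2.resize(f["color"][130:330,170:430],None,fx=3,fy=3,interpolation=2))
E
```

```text
time_s: 7.25
position: [0.5257, -0.0607, 0.182]
orientation: [0.0, 0.927, 0.376, 0.0]
ft_force: [0.3, -0.0, -3.5]
gripper_width: 0.274
gripper_force: 30.0
tcp in rack -0.0069513894994262145 0.045380635575608036
{'time_s': 7.25, 'q': [-0.2455, 0.3198, 1.7325, 0.0001, 1.0886, 0.5541], 'position': [0.5257, -0.0607, 0.182], 'orientation': [0.0002, 0.9266, 0.3761, 0.0003], 'ft_force': [0.2669, -0.0036, -3.5364], 'gripper_width': 0.2739}
```

View pics/w4.png

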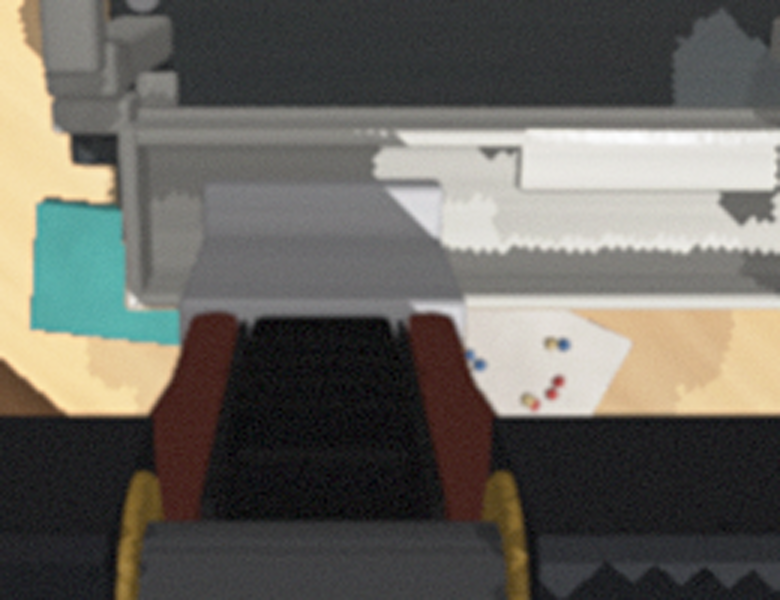

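The toe (front edge at zoom row 185) sits inside the rail, clear of the keeper's start (zoom column 520) and behind the lip line (row 297). I'll lower it now.

```bash
python3 -m creep '[{"delta_pos":[0,0,0.7],"delta_rot":[0,0,0],"grip":1.5},{"delta_pos":[0,0,0.6],"delta_rot":[0,0,0],"grip":1.5},{"delta_pos":[0,0,0.3],"delta_rot":[0,0,0],"grip":1.5},{"delta_pos":[0,0,0.1],"delta_rot":[0,0,0],"grip":1.5},{"delta_pos":[0,0,0.1],"delta_rot":[0,0,0],"grip":1.5},{"delta_pos":[0,0,0],"delta_rot":[0,0,0],"grip":1.5}]'; python3 -m creep '[{"delta_pos":[0,0,0.1],"delta_rot":[0,0,0],"grip":1.5},{"delta_pos":[0,0,0.1],"delta_rot":[0,0,0],"grip":1.5},{"delta_pos":[0,0,0],"delta_rot":[0,0,0],"grip":1.5}]'
```

```text
time_s: 8.05
position: [0.5255, -0.0604, 0.1637]
orientation: [-0.0, 0.927, 0.376, 0.0]
ft_force: [0.4, 1.0, -2.9]
gripper_width: 0.27
gripper_force: 30.0
time_s: 8.43
position: [0.5253, -0.0604, 0.1616]
orientation: [-0.0, 0.927, 0.376, -0.0]
ft_force: [0.4, -0.5, -3.3]
gripper_width: 0.272
gripper_force: 30.0
```

```bash
for i in 1; do python3 -m creep '[{"delta_pos":[0,0,0.1],"delta_rot":[0,0,0],"grip":1.5},{"delta_pos":[0,0,0.1],"delta_rot":[0,0,0],"grip":1.5},{"delta_pos":[0,0,0],"delta_rot":[0,0,0],"grip":1.5}]'; done | grep -E 'posi|ft'; python3 -m creep '[{"delta_pos":[0,0,0.07],"delta_rot":[0,0,0],"grip":1.5},{"delta_pos":[0,0,0],"delta_rot":[0,0,0],"grip":1.5}]'| grep -E 'posi|ft'
```

```text
position: [0.5253, -0.0604, 0.1596]
ft_force: [-0.8, -0.2, -2.2]
position: [0.5254, -0.0604, 0.1589]
ft_force: [-1.0, 0.4, -3.9]
```

```bash
python3 -m creep '[{"delta_pos":[0,0,0.07],"delta_rot":[0,0,0],"grip":1.5},{"delta_pos":[0,0,0.07],"delta_rot":[0,0,0],"grip":1.5},{"delta_pos":[0,0,0],"delta_rot":[0,0,0],"grip":1.5}]'| grep -E 'posi|ft'; python3 -m creep '[{"delta_pos":[0,0,0.07],"delta_rot":[0,0,0],"grip":1.5},{"delta_pos":[0,0,0],"delta_rot":[0,0,0],"grip":1.5}]'| grep -E 'posi|ft'
```

```text
position: [0.5254, -0.0604, 0.1575]
ft_force: [-0.3, -0.6, -2.7]
position: [0.5254, -0.0604, 0.1568]
ft_force: [-1.4, 0.0, -3.8]
```

```bash
python3 -m creep '[{"delta_pos":[0,0,0.07],"delta_rot":[0,0,0],"grip":1.5},{"delta_pos":[0,0,0],"delta_rot":[0,0,0],"grip":1.5}]'| grep -E 'posi|ft'
```

```text
position: [0.5254, -0.0604, 0.1561]
ft_force: [0.1, 0.3, -2.8]
```

```bash
python3 -m creep '[{"delta_pos":[0,0,0.07],"delta_rot":[0,0,0],"grip":1.5},{"delta_pos":[0,0,0],"delta_rot":[0,0,0],"grip":1.5}]'| grep -E 'posi|ft'; python3 -m creep '[{"delta_pos":[0,0,0.05],"delta_rot":[0,0,0],"grip":1.5},{"delta_pos":[0,0,0],"delta_rot":[0,0,0],"grip":1.5}]'| grep -E 'posi|ft'
```

```text
position: [0.5255, -0.0604, 0.1555]
ft_force: [-0.6, -1.4, -1.5]
position: [0.5255, -0.0604, 0.1553]
ft_force: [-1.1, 0.0, 1.5]
```

```bash
python3 -m creep '[{"delta_pos":[0,0,0.05],"delta_rot":[0,0,0],"grip":1.5},{"delta_pos":[0,0,0],"delta_rot":[0,0,0],"grip":1.5}]'| grep -E 'posi|ft'
```

```text
position: [0.5255, -0.0604, 0.1549]
ft_force: [-1.9, 1.1, 5.4]
```

```bash
python3 -m creep '[{"delta_pos":[0,0,0],"delta_rot":[0,0,0],"grip":1.5},{"delta_pos":[0,0,0],"delta_rot":[0,0,0],"grip":1.5},{"delta_pos":[0,0.1,-0.03],"delta_rot":[0,0,0],"grip":1.5},{"delta_pos":[0,0.4,0],"delta_rot":[0,0,0],"grip":1.5},{"delta_pos":[0,0.5,0],"delta_rot":[0,0,0],"grip":1.5},{"delta_pos":[0,0.4,0],"delta_rot":[0,0,0],"grip":1.5},{"delta_pos":[0,0.1,0],"delta_rot":[0,0,0],"grip":1.5}]'| grep -E 'posi|ft'
```

```text
position: [0.5355, -0.0707, 0.1549]
ft_force: [-4.0, 3.1, 5.6]
```

```bash
python3 -m creep '[{"delta_pos":[0,0.2,0],"delta_rot":[0,0,0],"grip":1.5},{"delta_pos":[0,0.3,0],"delta_rot":[0,0,0],"grip":1.5},{"delta_pos":[0,0.3,0],"delta_rot":[0,0,0],"grip":1.5},{"delta_pos":[0,0.3,0],"delta_rot":[0,0,0],"grip":1.5},{"delta_pos":[0,0.1,0],"delta_rot":[0,0,0],"grip":1.5}]'| grep -E 'posi|ft'; python3 -c "
from h import *
for _ in range(1): st()"
```

```text
position: [0.5438, -0.0792, 0.1549]
ft_force: [-3.6, 2.6, 6.0]
{'time_s': 12.175, 'q': [-0.271, 0.3805, 1.7162, 0.0012, 1.0463, 0.528], 'position': [0.5438, -0.0792, 0.1549], 'orientation': [-0.0008, 0.9266, 0.3761, -0.0002], 'ft_force': [-3.6436, 2.6331, 6.0392], 'gripper_width': 0.2678}
```

```bash
python3 -m creep '[{"delta_pos":[0,0.2,-0.03],"delta_rot":[0,0,0],"grip":1.5},{"delta_pos":[0,0.4,0],"delta_rot":[0,0,0],"grip":1.5},{"delta_pos":[0,0.4,0],"delta_rot":[0,0,0],"grip":1.5},{"delta_pos":[0,0.4,0],"delta_rot":[0,0,0],"grip":1.5},{"delta_pos":[0,0.3,0],"delta_rot":[0,0,0],"grip":1.5},{"delta_pos":[0,0.2,0],"delta_rot":[0,0,0],"grip":1.5}]'| grep -E 'posi|ft'
```

```text
position: [0.5576, -0.0936, 0.155]
ft_force: [-2.5, 2.4, 3.9]
```

```bash
python3 -c "
from h import *
p=np.load('rack.npy'); M=T(); c,s=np.cos(p[2]),np.sin(p[2]); d=M[:2,3]-p[:2]; print('tcp in rack',c*d[0]+s*d[1],-s*d[0]+c*d[1])"
```

```text
tcp in rack -0.006952126377313706 -0.00047755503659389865
```

```bash
python3 -m creep '[{"delta_pos":[0,0.3,-0.01],"delta_rot":[0,0,0],"grip":1.5},{"delta_pos":[0,0.5,0],"delta_rot":[0,0,0],"grip":1.5},{"delta_pos":[0,0.5,0],"delta_rot":[0,0,0],"grip":1.5},{"delta_pos":[0,0.5,0],"delta_rot":[0,0,0],"grip":1.5},{"delta_pos":[0,0.4,0],"delta_rot":[0,0,0],"grip":1.5},{"delta_pos":[0,0.3,0],"delta_rot":[0,0,0],"grip":1.5},{"delta_pos":[0,0.2,0],"delta_rot":[0,0,0],"grip":1.5},{"delta_pos":[0,0.1,0],"delta_rot":[0,0,0],"grip":1.5}]'| grep -E 'posi|ft'
```

```text
position: [0.577, -0.1135, 0.1551]
ft_force: [-2.0, 1.8, 2.5]
```

```bash
python3 -m creep '[{"delta_pos":[0,0.1,0],"delta_rot":[0,0,0],"grip":1.5},{"delta_pos":[0,0.1,0],"delta_rot":[0,0,0],"grip":1.5},{"delta_pos":[0,0.1,0],"delta_rot":[0,0,0],"grip":1.5}]'| grep -E 'posi|ft'
```

```text
position: [0.5791, -0.1157, 0.1552]
ft_force: [-1.5, 1.8, 2.3]
```

```bash
python3 -m creep '[{"delta_pos":[0,0.1,0],"delta_rot":[0,0,0],"grip":1.5},{"delta_pos":[0,0.1,0],"delta_rot":[0,0,0],"grip":1.5}]'| grep -E 'posi|ft'
```

```text
position: [0.5805, -0.1171, 0.1552]
ft_force: [-2.5, 1.7, 2.2]
```

```bash
python3 -m creep '[{"delta_pos":[0,0.1,0],"delta_rot":[0,0,0],"grip":1.5},{"delta_pos":[0,0.1,0],"delta_rot":[0,0,0],"grip":1.5}]'| grep -E 'posi|ft'
```

```text
position: [0.5819, -0.1185, 0.1552]
ft_force: [-1.7, 1.8, 3.3]
```

```bash
python3 -m creep '[{"delta_pos":[0,0.1,0],"delta_rot":[0,0,0],"grip":1.5},{"delta_pos":[0,0,0],"delta_rot":[0,0,0],"grip":1.5}]'| grep -E 'posi|ft'
```

```text
position: [0.5828, -0.1194, 0.1552]
ft_force: [-2.2, 0.9, 2.6]
```

```bash
python3 -m creep '[{"delta_pos":[0,0.1,0],"delta_rot":[0,0,0],"grip":1.5},{"delta_pos":[0,0,0],"delta_rot":[0,0,0],"grip":1.5}]'| grep -E 'posi|ft'
```

```text
position: [0.5832, -0.1199, 0.1552]
ft_force: [-1.8, 2.7, 2.2]
```

```bash
python3 -m creep '[{"delta_pos":[0,0.1,0],"delta_rot":[0,0,0],"grip":1.5},{"delta_pos":[0,0,0],"delta_rot":[0,0,0],"grip":1.5}]'| grep -E 'posi|ft'
```

```text
position: [0.5835, -0.1202, 0.1551]
ft_force: [-2.5, 4.6, 4.4]
```

```bash
python3 -m creep '[{"delta_pos":[0,0.1,0],"delta_rot":[0,0,0],"grip":1.5},{"delta_pos":[0,0,0],"delta_rot":[0,0,0],"grip":1.5}]'| grep -E 'posi|ft'
```

```text
position: [0.5837, -0.1204, 0.1551]
ft_force: [-3.9, 6.0, 4.8]
```

```bash
python3 -m creep '[{"delta_pos":[0,-0.08,0],"delta_rot":[0,0,0],"grip":1.5},{"delta_pos":[0,-0.08,0],"delta_rot":[0,0,0],"grip":1.5},{"delta_pos":[0,0,0],"delta_rot":[0,0,0],"grip":1.5}]'| grep -E 'posi|ft'
```

```text
position: [0.5835, -0.1203, 0.155]
ft_force: [-3.1, 3.1, 3.2]
```

```bash
python3 -m creep '[{"delta_pos":[0,-0.05,-0.02],"delta_rot":[0,0,0],"grip":1.5},{"delta_pos":[0,0,0],"delta_rot":[0,0,0],"grip":3},{"delta_pos":[0,0,0],"delta_rot":[0,0,0],"grip":4.5},{"delta_pos":[0,0,0],"delta_rot":[0,0,0],"grip":4.5},{"delta_pos":[0,0,0],"delta_rot":[0,0,0],"grip":4.5}]'
python3 - <<'E'
from h import *; import pickle
st(); f=grab("wrist"); pickle.dump(f,open("w5.pkl","wb"))
cv2.imwrite("pics/w5.png",cv2.resize(f["color"][80:330,150:480],None,fx=2.4,fy=2.4,interpolation=2))
E
```

```text
time_s: 16.8
position: [0.5834, -0.12, 0.1554]
orientation: [0.0, 0.927, 0.376, 0.0]
ft_force: [-0.4, 0.4, -0.0]
gripper_width: 0.511
gripper_force: 0.0
{'time_s': 16.8, 'q': [-0.3188, 0.4379, 1.6143, -0.0, 1.0891, 0.4806], 'position': [0.5834, -0.12, 0.1554], 'orientation': [0.0001, 0.9265, 0.3762, 0.0001], 'ft_force': [-0.3967, 0.4309, -0.018], 'gripper_width': 0.5107}
```

View pics/w5.png

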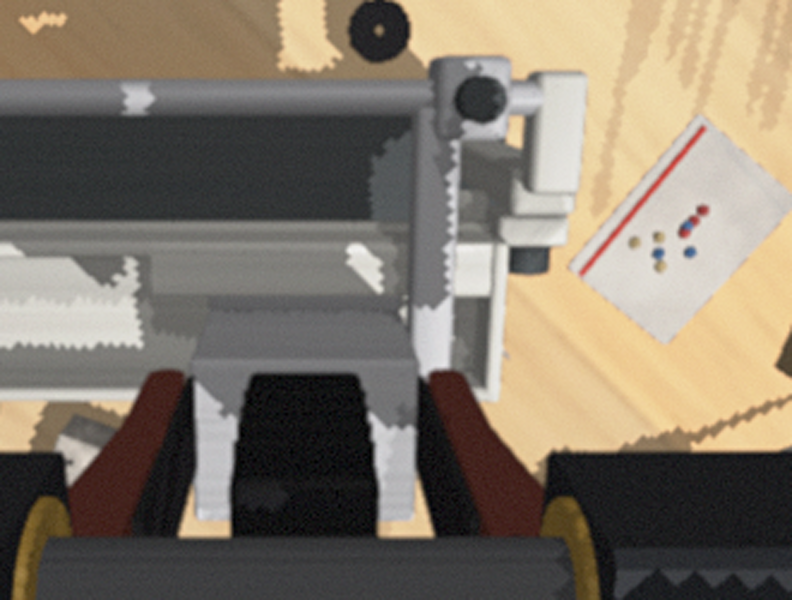

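The released carrier lies flush against the stop bar (its end edge at u≈415, the bar face at ≈413), with the toe under the keeper. I'll withdraw straight up, clear of the lamp, then pull back.

```bash
python3 -m creep '[{"delta_pos":[0,0,-1],"delta_rot":[0,0,0],"grip":4.5},{"delta_pos":[0,0,-2],"delta_rot":[0,0,0],"grip":4.5},{"delta_pos":[0,0,-2],"delta_rot":[0,0,0],"grip":4.5},{"delta_pos":[0,0,-1],"delta_rot":[0,0,0],"grip":4.5},{"delta_pos":[-3,0,-0.5],"delta_rot":[0,0,0],"grip":4.5},{"delta_pos":[-4,0,-0.5],"delta_rot":[0,0,0],"grip":4.5},{"delta_pos":[-3,0,0],"delta_rot":[0,0,0],"grip":4.5},{"delta_pos":[0,0,0],"delta_rot":[0,0,0],"grip":4.5},{"delta_pos":[0,0,0],"delta_rot":[0,0,0],"grip":4.5}]'
python3 - <<'E'
from h import *
f=grab("wrist"); cv2.imwrite("pics/w6.png",f["color"])
E
```

```text
time_s: 17.98
position: [0.512, -0.1893, 0.2255]
orientation: [-0.0, 0.927, 0.376, 0.0]
ft_force: [0.7, 0.2, -0.4]
gripper_width: 0.509
gripper_force: 0.0
```

View pics/w6.png

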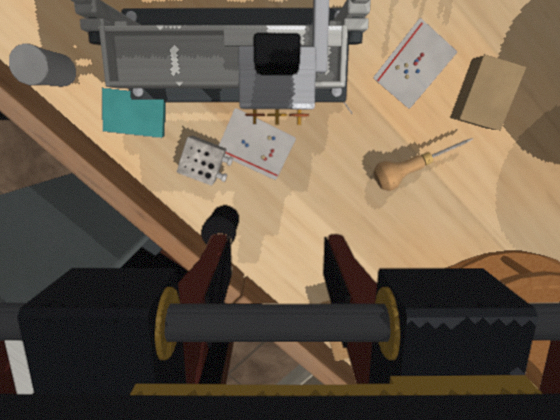

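The carrier stands upright and square on the rail, its end face at column ~314 against the stop bar. The gripper is clear of everything.

```bash
python3 -c "
from rig import sign_off
print(sign_off())"
```

```text
the job is handed in; nothing more can be done
None
```

The carrier is on the rail floor behind the lip, slid under the keeper and left released against the stop bar. No reading came near the force limits, it took about 18 s, and the job is handed in, though the sign-off gave no verdict.

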